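# Click the indexing head round to its marked stop and latch it

### The arm

A 6-joint arm with a two-finger parallel gripper is mounted at the origin on a cart in front of the work surface, level with it; the furniture and walls round the work are solid. World frame = base frame: x ahead of the robot, y to its left, z up, the work surface at z = 0. Lengths are in mm, angles in rad, forces in N, time in s.
With the tool pointing down it reaches from about 400 to 925 mm from the base axis. Payload 12.5 kg.
Tool frame: the origin (TCP) lies at the very end of the fingers, on their centre line; the grasp point (between the pads) lies 19 mm behind it; z points along the fingers, y is the line along which they close (so a half turn about z gives the same grasp; the last joint's range is limited). The gripper opens to 95 mm and grips with 3 to 60 N. Pads are 20 mm wide; open, the fingers measure 119 mm over their backs; the gripper's body (75 mm by 180 mm) begins 59 mm behind the grasp point.
Start: joints at [-1.25, 0.491, 1.559, -0, 1.092, -0.106], TCP at [258.749, -568.943, 214.661] pointing down, gripper open.
Joint ranges: [-3.1, 3.1], [-0.84, 2.19], [0.05, 2.79], [-1.13, 4.28], [0.06, 2.93], [-2.69, 2.69]. Speed limits (rad/s): [2.22, 2.22, 2.79, 3.14, 3.14, 3.14].

### API

Orientations are given as [roll, pitch, yaw] about the fixed x, y, z axes, in that order (R = Rz(yaw) Ry(pitch) Rx(roll)).
In Python, from cell import state, imaging, env, spot_in, mark_of gives the robot as it stands. The module is installed in compiled form; this text tells all that it offers.
- The arm moves only by the tool step_arm, never from a script. Its argument "increments" is a list of rows, each an object with "slide": the shift along the tool's x, y, z in m, a list of three; "roll": the turn about the tool's z in rad. A call has 1 to 5 rows; each row is the pose to reach, as a shift and turn from the pose commanded when the call began, along the tool's axes at that moment; what a row does not reach only later rows make up. A row lasts 1/8 s, in which the tool goes at most 62.5 mm and 10.7 degrees, less where a joint would pass 70% of its speed; a pose out of reach is approached as far as the arm can. A call with a gripper value outside its range is refused whole. "fingers" is the opening, from 0 (shut) to 1 (fully open), set as the call begins (left out, the last holds). The fingers move at their own pace and stop on an object; the grip force is fixed at half the most. Time passes only in rows, so rows that repeat a pose let the fingers close. It gives the time, the measured TCP pose, the force, the opening and the grip force at its end, in the units of the state.
- state(): the state, without advancing time (a new reading comes with each control period).
- imaging.read_camera(name): name is "scene" or "top" or "wrist"; returns a dict with "color" (480x640x3 uint8, red, green, blue), "z_map" (480x640 float32, mm along the optical axis (not along the pixel's ray), 0 where there is no reading), "intrinsics" (3x3 intrinsics, pixels), "distortion" ([k1, k2, p1, p2, k3] as OpenCV has them; the pictures are not rectified), "camera_from_world" (4x4, takes a point from world to camera coordinates). Camera axes: x right, y up, looking along -z (the intrinsics and any distortion apply to the point x, -y, -z); pixel columns grow to the right and rows downward; lengths in mm; the calibration is good to about 2 mm. A picture is of the moment at which its call begins.
- env.job_done(): hands the job in; it is judged then, once.
Trained networks look in the newest picture that a camera, given by its name, has taken for a name from the list of things; names that differ only in an ending like _2 or _b are one class to them, and where a whole thing is asked for, a point or a joint stands for the part that bears it (a point fixed in the world has none). Each returns a list of dicts, best first, with "confidence" (0 to 1); they miss things now and then, are a little off and sometimes report something else, mostly with a low value. They report only what shows in the picture. A call takes as long as a camera call.
- spot_in(camera, target): "bbox" ([left, top, right, bottom] in pixels, round what is visible of it).
- mark_of(camera, target): "uv" ([column, row] in pixels: a listed point, or the origin of a listed thing).
The state is a dict: "t": time; "joints": joint angles; "qvel": joint speeds; "tau": joint torques, N m; "eef_pos": TCP position; "tcp_rot": TCP orientation; "ft_force": force on the tool from outside, world axes, zero at the start; "moment": the same for the moment, N m; "opening": opening from 0.0 (shut) to 1.0 (fully open); "grip_force": force on a finger pad.
Only numpy, scipy, OpenCV 4.12 (cv2) and the standard library are available. Lean on these libraries where they do the work, as an engineer would, in place of code of your own. Each camera call takes 0.05 s, during which the arm holds its last target. There are 200 camera calls.

### The job

Index the square blank for its next cut: lay a fingertip on top of the knurled black rubber handwheel of the green indexing head and roll it round click by click (away from you is the short way) until the red mark on the wheel has clicked in at the very top, beside the pointer. Then press the brass latch down, fully home into its notch, so that the head is locked. Nothing needs gripping: use a light touch (under about 4 kg of push or squeeze), keep off the wooden blank itself, and leave the loose things on the bench where they are.

Things in the scene. Friction and masses are not known exactly. Their poses are not given: they have to be found in the camera images.
- head: green cast indexing head screwed to the bench, cannot move; base 130 x 124 x 14 mm. Origin: on the bench, below the spindle axis. Its y axis runs along the level spindle (66 mm up), from the black handwheel to the blank; its x axis points away from the robot (turned up to 0.3 rad). Along y: wheel -64 to -38 mm, green barrel -33 to +25, index plate +28 to +40, collet nose +44 to +78, blank to +186
- wheel (a joint): angle of the handwheel with index plate, collet nose and blank, rad, endless; 0 = red mark at the very top; grows as the wheel's top moves away from the robot. A spring ball gives 8 stops, every pi/4: let go between stops, it snaps to the nearest. Starts in the stop at -pi/4 or -pi/2 (one or two clicks to go). About 0.1 N m (2.5 N at the rim) takes it over a click; with the latch down it is locked
- wheel_top (a point): fixed point at the very top of the handwheel's rim, mid-width, 111 mm above the bench: x 0, y -51 mm in the head's frame. The wheel is 26 mm wide, radius 45 mm, its level axis along the head's y; the knurled rim is of hard rubber (hardly yields) and grips well: a fingertip pressing with 6 to 12 N turns it without slipping. Nothing stands higher within 45 mm of it
- wheel_mark (a point): the red mark across the wheel's rim, a point at radius 45 mm, mid-width; turns with the wheel
- latch (a joint): angle of the brass latch, rad; 0 = pressed fully down, tooth home in a notch of the index plate (possible only with the wheel in a stop); 0.65 = fully raised; starts raised 0.40 to 0.60. Stiff hinge: stays where it is left; about 1 N at the pad moves it
- latch_pad (a point): centre of the upper face of the latch's ridged brass thumb pad, 42 mm (along the latch) x 32 mm (along the head's y). The hinge is parallel to the head's y at x +42 mm, 92 mm above the bench; the pad centre is 76 mm from it on the robot's side, so the pad moves down and towards the robot as it shuts. Shut: x -34 mm, y +28 mm in the head's frame, 103 mm above the bench
- blank: square wooden blank, 27 x 27 mm, 120 mm long, gripped in the collet nose and turning with the wheel; must not be touched. Origin at the middle of one long face
- collet: loose steel collet, 22 mm diameter, 26 mm high, standing on the bench; origin at its underside
- pencil: loose black hexagonal pencil, 135 mm long, 9 mm thick, lying on the bench; origin at its underside
- sanding_block: loose cork sanding block, 52 x 92 x 32 mm; origin at its underside
- spare_blank: loose dark square wooden blank, 27 x 140 x 27 mm, lying on the bench; origin at its underside
- calipers: loose steel vernier calipers, 186 mm long, 10 mm thick, lying on the bench; origin at its underside
- whetstone: loose grey whetstone, 33 x 68 x 27 mm; origin at its underside

How it is judged:
By the outcome, as a careful person would: the job done as asked, in the order asked, and still so for the second after the job is handed in, with the robot touching nothing.
It also fails if it takes over 48 s, if anything falls off the work surface, if the arm or the gripper's body presses on something with over 40 N, if the wrist force passes 120 N, or if a joint passes its speed limit or range.

## Working session

There is one attempt and no reset: what is moved stays moved. The work goes in short steps, Python scripts to look and compute and a tool call to move; the robot and the scene stay as the last step left them, time stands still between calls to the robot, and variables do not carry over. Pictures are saved under pics/ and viewed, at most 10 in all, crops included, and the job is handed in when it is done.

Besides the shell and the picture viewer there is one more tool, called after ">>>" by a JSON object that holds its "fn" and its "kwargs". step_arm: Moves the arm, as the interface text tells. Its arguments: {"type":"object","properties":{"increments":{"type":"array"},"fingers":{"type":"number"}},"required":["increments"]}

```bash
mkdir -p pics
cat > h.py <<'E'
import numpy as np, cv2
from cell import state, imaging, env, spot_in, mark_of
def ray(c,uv):
    p=cv2.undistortPoints(np.array([[uv]],float),c["intrinsics"],np.array(c["distortion"],float))[0,0]
    T=np.array(c["camera_from_world"]); R=T[:3,:3]; o=-R.T@T[:3,3]
    d=R.T@np.array([p[0],-p[1],-1.0]); return o,d
def at_z(c,uv,z):
    o,d=ray(c,uv); return o+d*(z-o[2])/d[2]
def at_depth(c,uv):
    o,d=ray(c,uv); z=c["z_map"][int(round(uv[1])),int(round(uv[0]))]; return o+d*z
def proj(c,P):
    T=np.array(c["camera_from_world"]); q=T[:3,:3]@np.asarray(P,float)+T[:3,3]
    return cv2.projectPoints(np.array([[q[0],-q[1],-q[2]]]),np.zeros(3),np.zeros(3),c["intrinsics"],np.array(c["distortion"],float))[0].ravel()
def save(c,n): cv2.imwrite("pics/"+n,c["color"][:,:,::-1])
E
python3 - <<'E'
from h import *
np.set_printoptions(precision=1,suppress=True)
s=state();print(s["t"],s["eef_pos"],s["tcp_rot"],s["ft_force"])
for n in ["scene","top"]:
    c=imaging.read_camera(n);save(c,n+"0.png")
    for t in ["head","wheel_top","wheel_mark","latch_pad","blank"]:
        for m in mark_of(n,t)[:1]:
            print(n,t,m["uv"],round(m["confidence"],2),"depth",at_depth(c,m["uv"]),"z111",at_z(c,m["uv"],111),"z0",at_z(c,m["uv"],0))
E
```

```text
0.0 [ 258.7 -568.7  214.1] [-3.1 -0.   0.4] [-0.7  0.4  0.2]
scene head [319.6, 297.4] 0.86 depth [ 486.7 -123.9   16.4] z111 [ 345.2 -221.2  111. ] z0 [ 511.2 -107.     0. ]
scene wheel_top [338.0, 257.6] 0.74 depth [ 497.  -157.7  106.9] z111 [ 489.5 -162.4  111. ] z0 [695.3 -32.    0. ]
scene wheel_mark [324.0, 282.9] 0.92 depth [ 468.1 -146.3   62.7] z111 [ 390.5 -198.7  111. ] z0 [569.  -78.3   0. ]
scene latch_pad [301.0, 236.1] 0.45 depth [475.6 -88.  140.7] z111 [534.  -44.4 111. ] z0 [752.1 118.6   0. ]
scene blank [272.8, 255.3] 0.88 depth [504.1   6.5  65.9] z111 [427.4 -58.2 111. ] z0 [616.1 100.9   0. ]
top head [306.9, 258.3] 0.77 depth [ 512.6 -102.1   94.7] z111 [ 511.6 -101.9  111. ] z0 [ 518.4 -103.5    0. ]
top wheel_top [330.1, 256.5] 0.74 depth [ 514.7 -151.2  110.1] z111 [ 514.7 -151.2  111. ] z0 [ 521.7 -157.6    0. ]
top wheel_mark [326.8, 279.4] 0.56 depth [ 468.4 -148.3   10.2] z111 [ 466.3 -143.2  111. ] z0 [ 468.7 -148.9    0. ]
top latch_pad [296.6, 266.5] 0.68 depth [493.3 -80.  138. ] z111 [494.6 -79.8 111. ] z0 [499.7 -79.3   0. ]
top blank [255.1, 252.3] 0.9 depth [528.2   9.8  81. ] z111 [526.    7.4 111. ] z0 [534.1  16.4   0. ]
```

View pics/scene0.png

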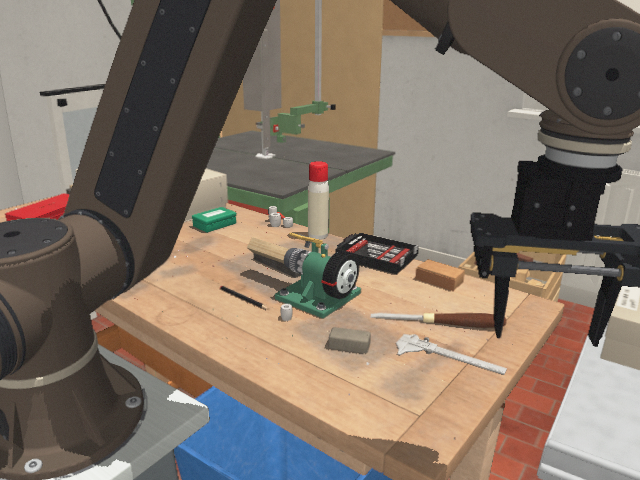

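View pics/top0.png

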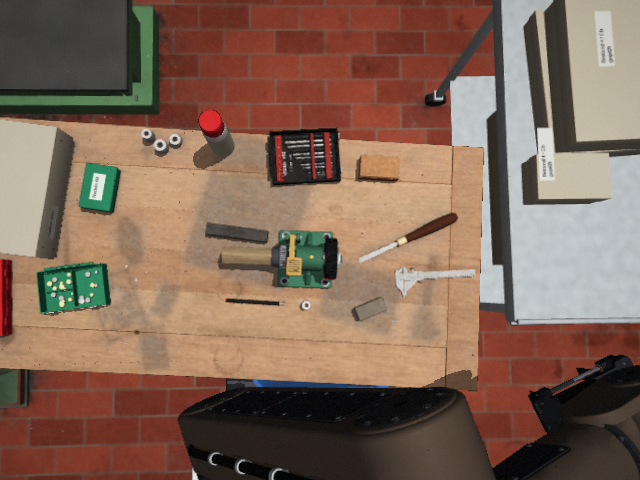

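The mark is on the robot's side of the wheel: scene (324,283), z about 63 mm, so -pi/2 and two clicks to go. In the top view the wheel is at about (330,256), the latch pad at (296,266) and the blank spans columns 220–270. Next I fit the head's pose from depth.

Run:
```python
from h import *
np.set_printoptions(precision=2,suppress=True)
c=imaging.read_camera("top")
P=[];
for v in range(225,295):
    for u in range(212,350):
        if c["z_map"][v,u]>0: P.append(at_depth(c,(u,v)))
P=np.array(P)
b=P[(P[:,1]>-25)&(P[:,1]<68)&(P[:,2]>60)&(P[:,2]<100)&(abs(P[:,0]-526)<35)]
k=np.polyfit(b[:,1],b[:,0],1); print("blank",len(b),"z",np.median(b[:,2]),k,"yaw",-np.arctan(k[0]), b[:,1].max(), P[(P[:,2]>60)][:,1].max())
w=P[(P[:,1]<-125)&(P[:,1]>-180)&(P[:,2]>95)&(abs(P[:,0]-515)<40)]
print("wheel",len(w),w.mean(0),w.min(0),w.max(0))
q=w[w[:,2]>104]; print(q.mean(0)); 
print("axis x at wheel y", np.polyval(k,w[:,1].mean()))
l=P[(P[:,2]>118)]; print("latch",len(l),l.min(0),l.max(0)); h=l[l[:,0]<510]; print(h.mean(0))
for n in ("top","scene"):
    c=imaging.read_camera(n)
    for t in("wheel_mark","wheel_top","latch_pad"):print(n,t,mark_of(n,t)[:1])
```

```text
blank 722 z 76.27489723047881 [  0.05 522.11] yaw -0.05260576873017529 67.76725765467303 83.43817302756416
wheel 407 [ 513.99 -152.32  106.15] [ 478.14 -167.4    95.02] [ 551.28 -126.09  115.62]
[ 515.65 -152.54  109.03]
axis x at wheel y 514.0861666005561
latch 318 [475.77 -89.33 118.08] [539.73 -57.97 150.13]
[493.73 -72.98 136.86]
top wheel_mark [{'uv': [331.1, 278.9], 'confidence': 0.82}]
top wheel_top [{'uv': [332.8, 259.3], 'confidence': 0.91}]
top latch_pad [{'uv': [295.5, 264.9], 'confidence': 0.64}]
scene wheel_mark [{'uv': [324.7, 283.1], 'confidence': 0.85}]
scene wheel_top [{'uv': [338.4, 252.3], 'confidence': 0.77}]
scene latch_pad [{'uv': [302.5, 235.5], 'confidence': 0.51}]
```

>>> {"fn": "step_arm", "kwargs": {"increments": [{"slide": [0, 0, -0.03]}, {"slide": [0, 0, -0.03]}], "fingers": 0}}

```text
invalid input at $.increments[0]: expected keys slide, roll
```

```bash
cat > plan.py <<'E'
import sys
from h import *
from scipy.spatial.transform import Rotation as Ro
# usage: plan x y z [yaw] -> slide (m) and roll from present measured pose
s=state();R=Ro.from_euler("xyz",s["tcp_rot"]).as_matrix()
a=list(map(float,sys.argv[1:]))
print("t",s["t"],"pos",np.round(s["eef_pos"],1),"rot",np.round(s["tcp_rot"],4),"F",np.round(s["ft_force"],1),"op",s["opening"])
print("slide",np.round(R.T@(np.array(a[:3])-s["eef_pos"])/1000,4),"roll",round(s["tcp_rot"][2]-a[3],3) if len(a)>3 else "")
E
python3 plan.py 498 -152 200 -0.055
```

```text
t 1.05 pos [ 258.7 -568.9  214.7] rot [3.1415 0.     0.4268] F [-0.  -0.4 -0.4] op 1.0041617114375596
slide [ 0.3904 -0.2805  0.0146] roll 0.482
```

>>> {"fn": "step_arm", "kwargs": {"increments": [{"slide": [0, 0, -0.03], "roll": 0}, {"slide": [0, 0, -0.03], "roll": 0}], "fingers": 0}}

```text
t: 1.3
eef_pos: [259.0, -569.6, 246.5]
tcp_rot: [3.138, 0.0, 0.427]
ft_force: [0.9, -0.4, 0.0]
opening: 0.844
grip_force: 0.0
```

```bash
python3 plan.py 498 -152 200 -0.055
```

```text
t 1.3 pos [ 259.  -569.6  246.5] rot [3.138e+00 4.000e-04 4.268e-01] F [ 0.9 -0.4  0. ] op 0.84448724768131
slide [ 0.3905 -0.2814  0.0454] roll 0.482
```

>>> {"fn": "step_arm", "kwargs": {"increments": [{"slide": [0.039, -0.028, 0], "roll": 0.05}, {"slide": [0.086, -0.062, 0], "roll": 0.11}, {"slide": [0.133, -0.096, 0], "roll": 0.17}, {"slide": [0.18, -0.13, 0], "roll": 0.23}, {"slide": [0.227, -0.164, 0], "roll": 0.29}]}}

```text
t: 1.92
eef_pos: [398.0, -323.9, 244.0]
tcp_rot: [-3.141, 0.0, 0.134]
ft_force: [1.2, -0.5, 0.2]
opening: 0.32
grip_force: 0.0
```

```bash
python3 plan.py 498 -152 180 -0.055
```

```text
t 1.925 pos [ 398.  -323.9  244. ] rot [-3.1413e+00  3.0000e-04  1.3450e-01] F [ 1.2 -0.5  0.2] op 0.3203248249417172
slide [ 0.1222 -0.1569  0.0641] roll 0.189
```

>>> {"fn": "step_arm", "kwargs": {"increments": [{"slide": [0.031, -0.039, 0.016], "roll": 0.05}, {"slide": [0.061, -0.078, 0.032], "roll": 0.1}, {"slide": [0.092, -0.118, 0.048], "roll": 0.15}, {"slide": [0.121, -0.157, 0.064], "roll": 0.189}, {"slide": [0.121, -0.157, 0.064], "roll": 0.189}]}}

```text
t: 2.55
eef_pos: [496.2, -151.0, 179.0]
tcp_rot: [-3.14, 0.002, -0.049]
ft_force: [-0.1, -0.7, 0.8]
opening: 0.004
grip_force: 0.0
```

```bash
python3 plan.py 500 -152 115 -0.055
python3 - <<'E'
from h import *
c=imaging.read_camera("wrist");save(c,"w1.png")
for t in("wheel_mark","wheel_top","latch_pad"):
  for m in mark_of("wrist",t)[:1]: print(t,m,at_depth(c,m["uv"]),at_z(c,m["uv"],111))
E
```

```text
t 2.55 pos [ 496.2 -151.   179. ] rot [-3.1405e+00  2.5000e-03 -4.8900e-02] F [-0.1 -0.7  0.8] op 0.0043993010567570535
slide [0.0041 0.0009 0.0639] roll 0.006
wheel_mark {'uv': [319.0, 270.6], 'confidence': 0.56} [ 481.90686023 -150.27889204   97.17012215] [ 487.21392383 -150.53031339  111.        ]
wheel_top {'uv': [319.5, 228.5], 'confidence': 0.71} [ 515.21274489 -152.21158487  111.54227133] [ 515.06810139 -152.2055425   111.        ]
latch_pad {'uv': [184.4, 276.7], 'confidence': 0.8} [496.24962845 -72.35787944 134.66957118] [487.16147609 -63.24970209 111.        ]
```

View pics/w1.png

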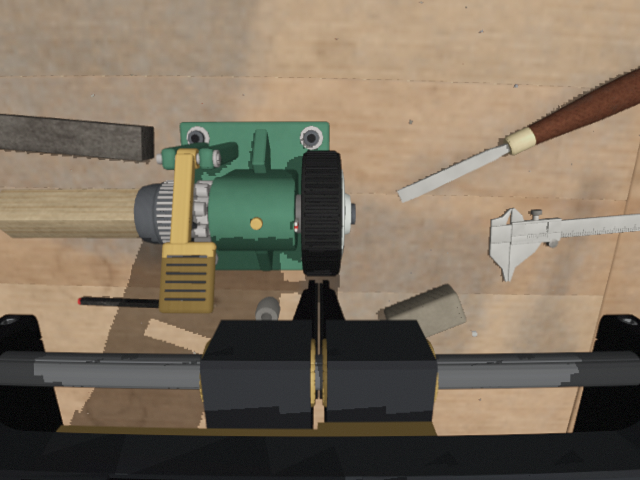

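The wrist view confirms it: wheel centred at x 515, y -152, its top at (319,228); latch pad at (184,277), raised. The finger is lined up on the robot's side of the rim, so I descend.

>>> {"fn": "step_arm", "kwargs": {"increments": [{"slide": [0.001, 0.001, 0.03], "roll": 0}, {"slide": [0.001, 0.001, 0.055], "roll": 0}, {"slide": [0.001, 0.001, 0.065], "roll": 0}, {"slide": [0.001, 0.001, 0.067], "roll": 0}, {"slide": [0.001, 0.001, 0.067], "roll": 0}]}}

```text
t: 3.38
eef_pos: [497.2, -155.1, 114.3]
tcp_rot: [3.141, -0.001, -0.053]
ft_force: [-0.4, 0.2, 0.5]
opening: 0.002
grip_force: 0.0
```

>>> {"fn": "step_arm", "kwargs": {"increments": [{"slide": [0, -0.003, 0.001], "roll": 0}, {"slide": [0, -0.003, 0.002], "roll": 0}, {"slide": [0, -0.003, 0.003], "roll": 0}, {"slide": [0, -0.003, 0.003], "roll": 0}]}}

```text
t: 3.88
eef_pos: [497.2, -151.7, 110.8]
tcp_rot: [3.141, -0.0, -0.052]
ft_force: [-0.2, 0.6, 2.8]
opening: 0.003
grip_force: 1.3
```

Contact. I press a little more.

>>> {"fn": "step_arm", "kwargs": {"increments": [{"slide": [0, 0, 0.0005], "roll": 0}, {"slide": [0, 0, 0.001], "roll": 0}, {"slide": [0, 0, 0.001], "roll": 0}]}}

```text
t: 4.25
eef_pos: [497.3, -151.7, 110.5]
tcp_rot: [3.141, -0.001, -0.052]
ft_force: [-2.7, 2.5, 11.8]
opening: 0.001
grip_force: 5.9
```

>>> {"fn": "step_arm", "kwargs": {"increments": [{"slide": [0.007, 0, -0.0005], "roll": 0}, {"slide": [0.014, 0, -0.0006], "roll": 0}, {"slide": [0.019, 0, -0.0006], "roll": 0}]}}

```text
t: 4.62
eef_pos: [516.8, -152.7, 111.1]
tcp_rot: [3.141, -0.002, -0.052]
ft_force: [0.4, 3.7, 11.8]
opening: 0.001
grip_force: 5.5
```

>>> {"fn": "step_arm", "kwargs": {"increments": [{"slide": [0.006, 0, 0], "roll": 0}, {"slide": [0.011, 0, 0.0002], "roll": 0}, {"slide": [0.016, 0, 0.0007], "roll": 0}, {"slide": [0.016, 0, 0.0007], "roll": 0}]}}

```text
t: 5.12
eef_pos: [532.6, -153.5, 110.0]
tcp_rot: [3.141, -0.001, -0.052]
ft_force: [-0.0, 2.1, 8.7]
opening: 0.004
grip_force: 3.9
```

Run:
```python
from h import *
for n in("scene","top"):
  c=imaging.read_camera(n)
  if n=="scene": cv2.imwrite("pics/s2.png",cv2.resize(c["color"][220:330,260:400,::-1],None,fx=5,fy=5))
  for m in mark_of(n,"wheel_mark")[:2]: print(n,m,at_depth(c,m["uv"]))
print(state()["ft_force"])
```

```text
scene {'uv': [330.9, 262.4], 'confidence': 0.94} [ 483.48376918 -150.90335157  100.36707688]
[1.1218262  2.13023938 7.29225684]
```

View pics/s2.png

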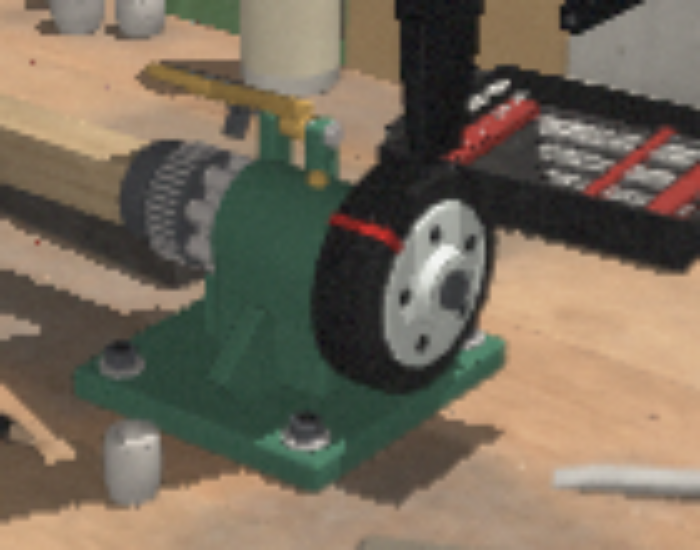

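The red mark is now at 45° towards the robot: crop (365,230), point at z ≈ 100, x ≈ 483. One click is done. I lift, go back and repeat.

>>> {"fn": "step_arm", "kwargs": {"increments": [{"slide": [0, 0, -0.012], "roll": 0}, {"slide": [-0.018, -0.001, -0.012], "roll": 0}, {"slide": [-0.035, -0.0015, -0.012], "roll": 0}, {"slide": [-0.035, -0.0015, -0.004], "roll": 0}, {"slide": [-0.035, -0.0015, -0.002], "roll": 0}]}}

```text
t: 5.95
eef_pos: [497.6, -150.4, 111.2]
tcp_rot: [3.142, -0.0, -0.052]
ft_force: [1.1, 0.3, 0.6]
opening: 0.001
grip_force: 0.0
```

>>> {"fn": "step_arm", "kwargs": {"increments": [{"slide": [0, 0, 0.001], "roll": 0}, {"slide": [0, 0, 0.002], "roll": 0}, {"slide": [0, 0, 0.002], "roll": 0}]}}

```text
t: 6.32
eef_pos: [497.9, -150.4, 110.5]
tcp_rot: [3.141, -0.001, -0.052]
ft_force: [-2.9, 0.8, 12.3]
opening: 0.003
grip_force: 6.8
```

>>> {"fn": "step_arm", "kwargs": {"increments": [{"slide": [0.007, 0, -0.0005], "roll": 0}, {"slide": [0.014, 0, -0.0006], "roll": 0}, {"slide": [0.019, 0, -0.0006], "roll": 0}]}}

```text
t: 6.7
eef_pos: [517.5, -151.4, 111.1]
tcp_rot: [3.141, -0.002, -0.052]
ft_force: [0.0, 1.5, 11.5]
opening: 0.005
grip_force: 5.8
```

>>> {"fn": "step_arm", "kwargs": {"increments": [{"slide": [0.006, 0, 0], "roll": 0}, {"slide": [0.011, 0, 0.0002], "roll": 0}, {"slide": [0.016, 0, 0.0007], "roll": 0}, {"slide": [0.016, 0, 0.0007], "roll": 0}]}}

```text
t: 7.2
eef_pos: [533.1, -152.2, 109.9]
tcp_rot: [3.141, -0.001, -0.052]
ft_force: [-1.0, 0.6, 8.2]
opening: 0.008
grip_force: 3.9
```

>>> {"fn": "step_arm", "kwargs": {"increments": [{"slide": [0, 0, -0.02], "roll": 0}, {"slide": [0, 0, -0.06], "roll": 0}, {"slide": [0, 0, -0.09], "roll": 0}, {"slide": [-0.04, 0, -0.09], "roll": 0}, {"slide": [-0.09, 0, -0.09], "roll": 0}]}}

```text
t: 7.82
eef_pos: [441.9, -147.3, 199.4]
tcp_rot: [3.141, -0.001, -0.051]
ft_force: [-0.2, -1.0, -0.3]
opening: 0.006
grip_force: 0.0
```

```bash
python3 - <<'E'
from h import *
np.set_printoptions(precision=1,suppress=True)
for n in("scene","top","wrist"):
  c=imaging.read_camera(n)
  if n=="wrist": save(c,"w3.png")
  for t in("wheel_mark","wheel_top","latch_pad"):
    for m in mark_of(n,t)[:1]: print(n,t,m,at_depth(c,m["uv"]))
E
python3 plan.py 492 -72 160 -0.052
```

```text
scene wheel_top {'uv': [341.0, 253.8], 'confidence': 0.95} [ 506.  -158.5  111.7]
scene latch_pad {'uv': [298.4, 233.7], 'confidence': 0.7} [482.3 -76.8 140.7]
top wheel_mark {'uv': [330.8, 254.5], 'confidence': 0.86} [ 493.3 -130.2  493.4]
top wheel_top {'uv': [328.9, 257.1], 'confidence': 0.77} [ 489.  -126.9  502.6]
top latch_pad {'uv': [295.1, 264.3], 'confidence': 0.85} [498.1 -76.9 134.1]
wrist wheel_mark {'uv': [319.4, 139.4], 'confidence': 0.68} [ 515.1 -151.6  111.8]
wrist wheel_top {'uv': [318.4, 140.7], 'confidence': 0.81} [ 514.4 -151.   112.3]
wrist latch_pad {'uv': [189.0, 182.1], 'confidence': 0.75} [495.6 -72.8 134.3]
t 8.425 pos [ 442.5 -147.3  199.2] rot [-3.1416e+00  3.0000e-04 -5.1900e-02] F [ 0.1  0.2 -0.9] op 0.0075869684652042175
slide [ 0.0455 -0.0778  0.0392] roll 0.0
```

View pics/w3.png

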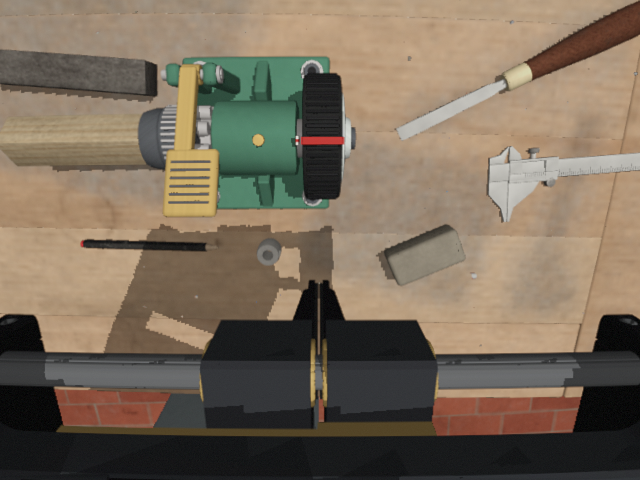

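The red mark (323,140) lies at the top beside the pointer dot. Now the latch: its pad is at about (496,-73,135).

>>> {"fn": "step_arm", "kwargs": {"increments": [{"slide": [0.022, -0.039, 0], "roll": 0}, {"slide": [0.044, -0.076, 0.015], "roll": 0}, {"slide": [0.044, -0.076, 0.039], "roll": 0}, {"slide": [0.044, -0.076, 0.047], "roll": 0}, {"slide": [0.044, -0.076, 0.05], "roll": 0}]}}

```text
t: 9.05
eef_pos: [490.1, -74.0, 149.3]
tcp_rot: [3.142, 0.0, -0.053]
ft_force: [-0.5, 0.6, 0.4]
opening: 0.001
grip_force: 0.0
```

```bash
python3 plan.py 489 -72 104
```

```text
t 9.05 pos [490.1 -74.  149.3] rot [ 3.1416e+00  4.0000e-04 -5.2600e-02] F [-0.5  0.6  0.4] op 0.0009594158668406081
slide [-0.0012 -0.002   0.0453] roll
```

>>> {"fn": "step_arm", "kwargs": {"increments": [{"slide": [-0.001, -0.001, 0.008], "roll": 0}, {"slide": [-0.001, -0.001, 0.016], "roll": 0}, {"slide": [-0.001, -0.001, 0.024], "roll": 0}, {"slide": [-0.001, -0.001, 0.032], "roll": 0}, {"slide": [-0.001, -0.001, 0.038], "roll": 0}]}}

```text
t: 9.68
eef_pos: [489.1, -72.7, 110.8]
tcp_rot: [3.142, 0.0, -0.052]
ft_force: [-0.4, -0.0, 0.6]
opening: 0.005
grip_force: 0.3
```

>>> {"fn": "step_arm", "kwargs": {"increments": [{"slide": [0, 0, 0.002], "roll": 0}, {"slide": [0, 0, 0.004], "roll": 0}, {"slide": [0, 0, 0.006], "roll": 0}, {"slide": [0, 0, 0.0065], "roll": 0}]}}

```text
t: 10.18
eef_pos: [489.2, -72.7, 104.9]
tcp_rot: [3.142, -0.0, -0.052]
ft_force: [-0.2, -0.2, 0.6]
opening: 0.006
grip_force: 0.3
```

>>> {"fn": "step_arm", "kwargs": {"increments": [{"slide": [0, 0, 0.0005], "roll": 0}, {"slide": [0, 0, 0.001], "roll": 0}, {"slide": [0, 0, 0.0015], "roll": 0}, {"slide": [0, 0, 0.0015], "roll": 0}]}}

```text
t: 10.68
eef_pos: [489.2, -72.7, 103.4]
tcp_rot: [3.142, -0.0, -0.052]
ft_force: [0.7, -0.1, -0.2]
opening: 0.003
grip_force: 0.0
```

>>> {"fn": "step_arm", "kwargs": {"increments": [{"slide": [0, 0, 0.0005], "roll": 0}, {"slide": [0, 0, 0.001], "roll": 0}, {"slide": [0, 0, 0.0015], "roll": 0}, {"slide": [0, 0, 0.0015], "roll": 0}]}}

```text
t: 11.18
eef_pos: [489.2, -72.7, 101.9]
tcp_rot: [3.141, -0.0, -0.052]
ft_force: [-0.7, 1.2, 0.4]
opening: 0.007
grip_force: 0.0
```

Run:
```python
from h import *
c=imaging.read_camera("scene");cv2.imwrite("pics/s4.png",cv2.resize(c["color"][200:310,250:390,::-1],None,fx=5,fy=5))
for m in mark_of("scene","latch_pad")[:1]: print(m,at_depth(c,m["uv"]))
print(state()["ft_force"],state()["grip_force"])
```

```text
{'uv': [297.9, 253.1], 'confidence': 0.59} [480.14517655 -76.85953108 101.21497956]
[ 0.41008733 -0.24260648  0.05989731] 0.0
```

View pics/s4.png

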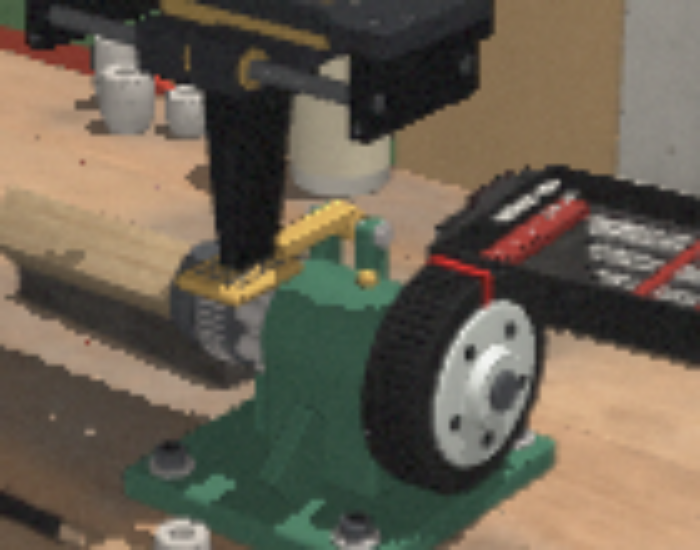

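The finger stands on the lowered pad (crop 235,280) and the red mark is at the top (460,265). There is no end-stop force yet, so I press on in small steps.

>>> {"fn": "step_arm", "kwargs": {"increments": [{"slide": [0, 0, 0.0005], "roll": 0}, {"slide": [0, 0, 0.001], "roll": 0}, {"slide": [0, 0, 0.001], "roll": 0}]}}

```text
t: 11.65
eef_pos: [489.2, -72.7, 101.2]
tcp_rot: [3.141, -0.0, -0.052]
ft_force: [-1.1, -0.2, 4.5]
opening: 0.005
grip_force: 2.3
```

>>> {"fn": "step_arm", "kwargs": {"increments": [{"slide": [0, 0, 0.0005], "roll": 0}, {"slide": [0, 0, 0.001], "roll": 0}, {"slide": [0, 0, 0.001], "roll": 0}]}}

```text
t: 12.02
eef_pos: [489.2, -72.7, 100.8]
tcp_rot: [3.141, -0.001, -0.052]
ft_force: [-4.0, 1.0, 13.4]
opening: 0.006
grip_force: 7.2
```

Firm stop at the shut height. I retreat and check.

>>> {"fn": "step_arm", "kwargs": {"increments": [{"slide": [0, 0, -0.01], "roll": 0}, {"slide": [0, 0, -0.05], "roll": 0}, {"slide": [0, 0, -0.09], "roll": 0}, {"slide": [-0.05, 0.03, -0.09], "roll": 0}, {"slide": [-0.08, 0.06, -0.09], "roll": 0}]}}

```text
t: 12.65
eef_pos: [404.6, -128.5, 190.5]
tcp_rot: [3.141, -0.001, -0.051]
ft_force: [0.1, -0.5, -0.6]
opening: 0.007
grip_force: 0.0
```

Run:
```python
from h import *
np.set_printoptions(precision=1,suppress=True)
for n in("scene","wrist"):
  c=imaging.read_camera(n); save(c,n+"5.png")
  for t in("wheel_mark","latch_pad"):
    for m in mark_of(n,t)[:1]:
      print(n,t,m,at_depth(c,m["uv"]))
c=imaging.read_camera("wrist")
# plane slope of pad, around the expected shut centre
P=[]
for dx in range(-14,15,2):
  for dy in range(-10,11,2):
    P.append(at_depth(c,proj(c,[485+dx,-72+dy,103])))
P=np.array(P); k=np.polyfit(P[:,0],P[:,2],1); print("pad slope,z",k[0],P[:,2].mean(),P[:,2].std(),P.mean(0))
```

```text
scene wheel_mark {'uv': [340.7, 251.7], 'confidence': 0.57} [ 515.4 -151.8  110.8]
scene latch_pad {'uv': [268.9, 255.7], 'confidence': 0.72} [505.9  18.7  61.1]
wrist wheel_mark {'uv': [349.4, 71.1], 'confidence': 0.58} [ 515.9 -153.3  111.2]
wrist latch_pad {'uv': [221.8, 135.5], 'confidence': 0.89} [483.4 -71.7 100.7]
pad slope,z 0.10436333264425153 102.60620852998179 20.14646936935432 [484.9 -71.9 102.6]
```

View pics/wrist5.png

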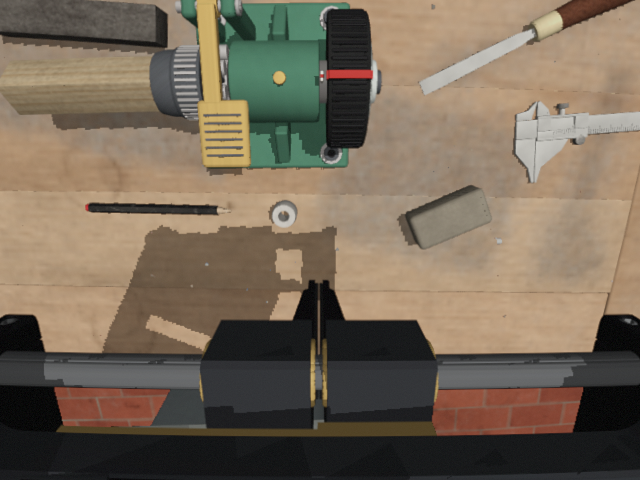

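The mark is at the top (350,74). The pad is down at x 483, y -72, z about 101, which is the shut position, and the loose things have not moved.

```bash
python3 -c "
from cell import env; print(env.job_done())"
```

```text
the job is handed in; nothing more can be done
None
```

The wheel was rolled two clicks so the red mark sits at the very top, and the latch was then pressed down to a firm stop at its shut position; I handed the job in at about 13 s, but no verdict was shown.

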